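# Swap the flow sensor and the spool piece in the two-run flow rig

### The arm

A 7-joint arm with a two-finger parallel gripper is mounted at the origin on a cart in front of the work surface, level with it; the furniture and walls round the work are solid. World frame = base frame: x ahead of the robot, y to its left, z up, the work surface at z = 0. Lengths are in m, angles in rad, forces in N, time in s.
With the tool pointing down it reaches from about 0.425 to 0.925 m from the base axis. Payload 6.8 kg.
Tool frame: the origin (TCP) lies at the very end of the fingers, on their centre line; the grasp point (between the pads) lies 19 mm behind it; z points along the fingers, y is the line along which they close (so a half turn about z gives the same grasp; the last joint's range is limited). The gripper opens to 85 mm and grips with 20 to 120 N. Pads are 22 mm wide; open, the fingers measure 114 mm over their backs; the gripper's body (76 mm by 85 mm) begins 54 mm behind the grasp point. The pads swing forward as they close: fully open they stand 13 mm farther back than shut.
Start: joints at [1.112, 0.477, 0.022, 1.555, -0.011, 1.109, -0.083], TCP at [0.232, -0.634, 0.231] pointing down, gripper open.
Joint ranges: [-2.96, 2.96], [-0.34, 2.1], [-1.41, 1.46], [0.24, 2.44], [-1.37, 4.51], [0.17, 1.92], [-2.96, 2.96]. Speed limits (rad/s): [2.39, 2.39, 3.14, 3.14, 3.14, 3.14, 3.14].

### API

Orientations are given as a unit quaternion [w, x, y, z].
In Python, from station import bot gives the robot as it stands. The module is installed in compiled form; this text tells all that it offers.
- The arm moves only by the shell command python3 -m jog 'ROWS' [OPENING] [FORCE]. ROWS is JSON, a list of rows, each a list of 4 numbers: the shift along the tool's x, y, z in cm, then the turn about the tool's z in rad. In form: [[x, y, z, spin], ...]. A call has 1 to 20 rows; each row is the pose to reach, as a shift and turn from the pose commanded when the call began, along the tool's axes at that moment; what a row does not reach only later rows make up. A row lasts 1/12 s, in which the tool goes at most 41.7 mm and 7.16 degrees, less where a joint would pass 70% of its speed; a pose out of reach is approached as far as the arm can. A call with a gripper value outside its range is refused whole. OPENING is the closure, from -1 (fully open) to 1 (shut), set as the call begins (- or left out, the last holds). The fingers move at their own pace and stop on an object; FORCE is the grip in N (left out, the last holds). Time passes only in rows, so rows that repeat a pose let the fingers close. It gives the time, the measured TCP pose, the force, the opening and the grip force at its end, in the units of the state.
- bot.get_obs(): the state, without advancing time (a new reading comes with each control period).
- bot.read_camera(name): name is "side" or "top"; returns a dict with "pixels" (384x512x3 uint8, red, green, blue), "depth" (384x512 float32, m along the optical axis (not along the pixel's ray), 0 where there is no reading), "fovy" (degrees; the focal length in pixels is half the picture's height over the tangent of half this angle, whatever the lens; pixels are square), "cx", "cy" (the principal point, pixels), "pose" (4x4, takes a point from camera to world coordinates). Camera axes: x right, y down, z forward; pixel columns grow to the right and rows downward; lengths in m; the calibration is good to about 2 mm. A picture is of the moment at which its call begins.
- bot.hand_in(): hands the job in; it is judged then, once.
The state is a dict: "t": time; "q": joint angles; "joint_vel": joint speeds; "joint_torque": joint torques, N m; "eef_pos": TCP position; "tool_rot": TCP orientation; "contact_force": force on the tool from outside, world axes, zero at the start; "torque": the same for the moment, N m; "gripper_width": opening from 0.0 (shut) to 1.0 (fully open); "grasp_force": force on a finger pad.
Only numpy, scipy, OpenCV 4.12 (cv2) and the standard library are available. Lean on these libraries where they do the work, as an engineer would, in place of code of your own. Each camera call takes 0.05 s, during which the arm holds its last target. There are 200 camera calls.

### The job

The flow sensor has to be moved to the other run of the flow rig, so swap the sensor and the plain steel spool piece over: each must end lying in the saddles where the other lay, either way round. Release the clamp cover by pushing the screwdriver's blade into the small hole in the latch housing, and when both parts are in place swing the cover down until it latches again and leave the screwdriver lying on the worktop clear of the rig. Use the free worktop to put things down, lay the parts down rather than dropping them, and leave the tin, hex key, brass fitting, spanner, beaker and pen where they are.

Things in the scene. Friction and masses are not known exactly. Their poses are not given: they have to be found in the camera images.
- rig: Bolted-down flow rig with two pipe runs on a grey base plate (12 mm thick, x = -108 to 108, y = -138 to 98 mm). Origin: on the worktop midway between the runs; x along the runs, y across them, z up. Runs at y = +42 and -42 mm, pipe axes 48 mm above the worktop. Hinge posts at y = +85 mm (x = +-57, 76 mm high); steel latch housing at x = -26 to 26, y = -100 to -134 mm, 58 mm high.
- saddle_rear (a point): Middle of the run beside the hinge (rig y = +42 mm), on the pipe axis. Each run has two black 90 degree V saddles, 14 mm wide, centred 57 mm either side of this point; the V's mouth is 40 mm wide, 1 mm above the pipe axis. Parts are laid in and lifted out straight up. Axes as the rig.
- saddle_front (a point): Middle of the run beside the latch housing (rig y = -42 mm), on the pipe axis; saddles as in the other run. Both runs lie between grey end blocks with inner faces 88 mm from the middle (so a 160 mm part has 8 mm play at each end), 20 mm thick, 146 mm wide, 68 mm high, with brass hose barbs on top up to 94 mm. Axes as the rig.
- access_hole (a point): Centre of the mouth of the round access hole, 16 mm wide, in the outer (-y) face of the latch housing, 39 mm above the worktop; it runs level along the rig's +y. 20 mm in from the mouth is the flat push plate (26 mm wide, 24 mm high, centred on the hole) of the hidden sprung bolt. Axes as the rig.
- latch (a joint): Travel of the hidden bolt, m: 0 at rest, 0.009 at its stop, pushed along the rig's +y by whatever enters the access hole. From 0.004 to 0.005 it lets the cover go. Its spring gives 2 N at rest and 5 N at the stop and brings it back; it gives way by itself when the cover is pressed shut.
- cover (a joint): Clamp cover's angle, rad: 0 shut and latched, level over both runs; 1.95 open (stop), leaning back past upright. Steel frame: two flat arms 16 mm wide at rig x = +-57 mm, joined by a front bar; open between. Shut, it bars both parts. Freed, a spring swings it fully open in 1 to 2 s and holds it. To shut: push the bar over and down (2 N; about 10 N to snap in at the end).
- cover_hinge (a point): Middle of the cover's hinge line (parallel to the rig's x), at rig y = +85 mm, 68 mm above the worktop. Axes as the rig. When the cover is open only its bar is over this side, about 0.26 m up and 75 mm beyond the hinge. To the left stands a grey drawer cabinet, 165 mm high, from world y = 0.23 m, x = 0.35 to 0.48 m.
- cover_bar (a point): Middle of the upper face (as seen when shut) of the cover's front bar, 207 mm from the hinge line; moves with the cover; 72 mm above the worktop when shut. The bar is 138 mm long along the rig's x, 16 mm wide, 8 mm thick. Axes as the rig when shut, turning with the cover.
- flow_sensor: In-line flow sensor, 160 mm long, 0.16 kg: black box body 42 mm wide, 36 high, 50 long (y = -20 to +30 mm), pipe out of each end 18 mm above the underside: radius 13 mm to y = +80; 12 mm to y = -64, then 9 mm to y = -80. Origin: centre of the underside; y along the pipe, z up. Grip across the body. It starts in one of the two runs; either way round is right in the other.
- sensor_axis (a point): Point on the flow sensor's pipe axis at mid-length, 18 mm above its underside.
- spool: Spool piece (blank that fills a run without a sensor), 0.22 kg: plain steel pipe 160 mm long, 26 mm in diameter, with a square block 28 x 28 mm, 46 mm long, at its middle. Origin: centre of the block's underside; y along the pipe, z up; axis 14 mm above the underside. Grip across the block. It starts in the other run.
- spool_axis (a point): Point on the spool piece's axis at mid-length, 14 mm above its underside.
- screwdriver: Screwdriver lying on the worktop, 192 mm long, 0.09 kg: black and red handle 24 to 26 mm thick from y = +1 to +96 mm, straight round blade 5.6 mm thick to the tip at y = -96 mm, all on one axis 13 mm above its underside. As it lies the axis slopes a little: 9 mm above the worktop at the tip, 12.5 mm at mid-handle. Origin: underside at mid-length; y from tip to handle, z up.
- small_tin: Closed screw tin, 64 mm in diameter, 22 mm high, on the free part of the worktop to the right of the rig (which ends at world x = 0.34 m towards the robot and y = -0.41 m at the right). Origin: centre of the underside. Stays where it is.
- hex_key: L-shaped hex key, 33 x 81 x 5 mm, long side along y. Origin: underside at the middle of that rectangle. Stays where it is.
- spanner: Open-end spanner, 22 x 160 x 4 mm, along y, in front of the big white enclosure (front face at world x = 0.58 m, from y = -0.07 to -0.39 m, 185 mm high). Origin: underside, middle. Stays where it is.
- fitting: Brass hose fitting, 16 x 42 x 14 mm, along y, lying between the rig and the screwdriver. Origin: underside, middle. Stays where it is.
- beaker: Glass beaker, 60 mm in diameter, 73 mm high, near the multimeter. Origin: centre of the underside. Stays where it is.
- marker: Marker pen, 145 mm long, 12 mm thick, along y, in front of the multimeter. Origin: underside, middle. Stays where it is.

How it is judged:
On the way, in this order (a step that is already met when the one before it is completed fails the run):
1. the hidden bolt is pushed back by the screwdriver's blade through the hole (value of joint latch above 0.003 m and contact force between screwdriver and rig above 0.5 N), for 0.04 s.
2. the clamp cover has sprung open (value of joint cover above 1.5 rad), for 0.1 s.
3. with the cover open, the sensor and the spool piece each lie in the saddles where the other lay (distance of each of sensor_axis, spool_axis from where it was at the start of the episode above 0.06 m and ((distance between sensor_axis and saddle_rear below 0.012 m and angle between the y axis of each of flow_sensor, spool and the x axis of rig, either way round below 0.07 rad and distance between spool_axis and saddle_front below 0.012 m) or (distance between sensor_axis and saddle_front below 0.012 m and angle between the y axis of each of flow_sensor, spool and the x axis of rig, either way round below 0.07 rad and distance between spool_axis and saddle_rear below 0.012 m)) and value of joint cover above 1 rad), for 0.1 s.
At the end, for the whole second after the job is handed in: Sensor and spool piece have changed places: each pipe axis's middle within 12 mm of the middle of the run the other left, parallel to it within 0.07 rad, at rest; cover shut and latched (below 0.04 rad); screwdriver lying flat on the worktop, at rest, not touching the rig (distance of each of sensor_axis, spool_axis from where it was at the start of the episode above 0.06 m and ((distance between sensor_axis and saddle_rear below 0.012 m and angle between the y axis of each of flow_sensor, spool and the x axis of rig, either way round below 0.07 rad and distance between spool_axis and saddle_front below 0.012 m) or (distance between sensor_axis and saddle_front below 0.012 m and angle between the y axis of each of flow_sensor, spool and the x axis of rig, either way round below 0.07 rad and distance between spool_axis and saddle_rear below 0.012 m)) and value of joint cover below 0.04 rad and linear speed of each of flow_sensor, spool, screwdriver below 0.02 m/s and height (world z) of screwdriver below 0.035 m and angle between screwdriver's own y axis and vertical between 1.45 and 1.69 rad and contact force between screwdriver and rig below 0.05 N).
It fails at once if the sensor or the spool piece is dropped (touches nothing and moves faster than 0.7 m/s: a fall of over 25 mm) ((contact force between flow_sensor and anything else below 0.01 N and contact force between flow_sensor and the fingers below 0.01 N and linear speed of flow_sensor above 0.7 m/s) or (contact force between spool and anything else below 0.01 N and contact force between spool and the fingers below 0.01 N and linear speed of spool above 0.7 m/s)).
It fails at once if the tin, hex key, brass fitting, spanner, beaker or pen is moved by more than 25 mm (distance of any of small_tin, hex_key, spanner, beaker, marker, fitting from where it was at the start of the episode above 0.025 m).
It fails at once if the sensor, spool piece or screwdriver falls off the worktop (height (world z) of any of flow_sensor, spool, screwdriver below -0.03 m).
It also fails if it takes over 72 s, if anything falls off the work surface, if the arm or the gripper's body presses on something with over 40 N, if the wrist force passes 120 N, or if a joint passes its speed limit or range.

## Working session

There is one attempt and no reset: what is moved stays moved. The work goes in short steps, Python scripts to look and compute and a shell command to move; the robot and the scene stay as the last step left them, time stands still between calls to the robot, and variables do not carry over. Pictures are saved under pics/ and viewed, at most 10 in all, crops included, and the job is handed in when it is done.

```bash
mkdir -p pics
cat > h.py <<'E'
import numpy as np, cv2
from station import bot
from scipy.spatial.transform import Rotation as R
def cam(n):
    c=bot.read_camera(n); d=c["depth"]; h,w=d.shape
    f=h/2/np.tan(np.radians(c["fovy"])/2)
    u,v=np.meshgrid(np.arange(w),np.arange(h))
    P=np.stack([(u-c["cx"])/f*d,(v-c["cy"])/f*d,d],-1)@c["pose"][:3,:3].T+c["pose"][:3,3]
    P[d==0]=np.nan
    return c["pixels"],P,c
def save(n,img): cv2.imwrite("pics/"+n+".png",cv2.cvtColor(img,cv2.COLOR_RGB2BGR))
E
python3 - <<'E'
from h import *
for n in("top","side"):
    i,P,c=cam(n); save(n+"0",cv2.resize(i,(800,600))); np.savez(n+"0.npz",i=i,P=P); print(n,c["pose"].round(3).tolist(),c["fovy"])
o=bot.get_obs(); print({k:np.round(v,3).tolist() for k,v in o.items()})
print(R.from_quat(np.roll(o["tool_rot"],-1)).as_matrix().round(3))
E
```

```text
top [[0.002, -0.986, 0.168, 0.279], [-1.0, -0.005, -0.016, 0.048], [0.017, -0.168, -0.986, 1.281], [0.0, 0.0, 0.0, 1.0]] 47.89900784896207
side [[-0.843, -0.247, 0.478, 0.003], [-0.538, 0.363, -0.761, 0.803], [0.014, -0.899, -0.438, 0.513], [0.0, 0.0, 0.0, 1.0]] 55.017587640885424
{'t': 0.1, 'q': [1.112, 0.478, 0.022, 1.556, -0.012, 1.109, -0.083], 'joint_vel': [0.003, -0.002, 0.001, -0.002, 0.0, 0.001, 0.001], 'joint_torque': [0.004, -59.776, 1.613, -28.196, 0.013, 0.005, 0.0], 'eef_pos': [0.232, -0.633, 0.23], 'tool_rot': [-0.001, 0.985, 0.175, -0.0], 'contact_force': [0.897, 0.485, -0.101], 'torque': [0.014, 0.066, 0.016], 'grasp_force': 0.0, 'gripper_width': 1.002}
[[ 0.939  0.344 -0.001]
 [ 0.344 -0.939  0.002]
 [-0.    -0.002 -1.   ]]
```

View pics/top0.png

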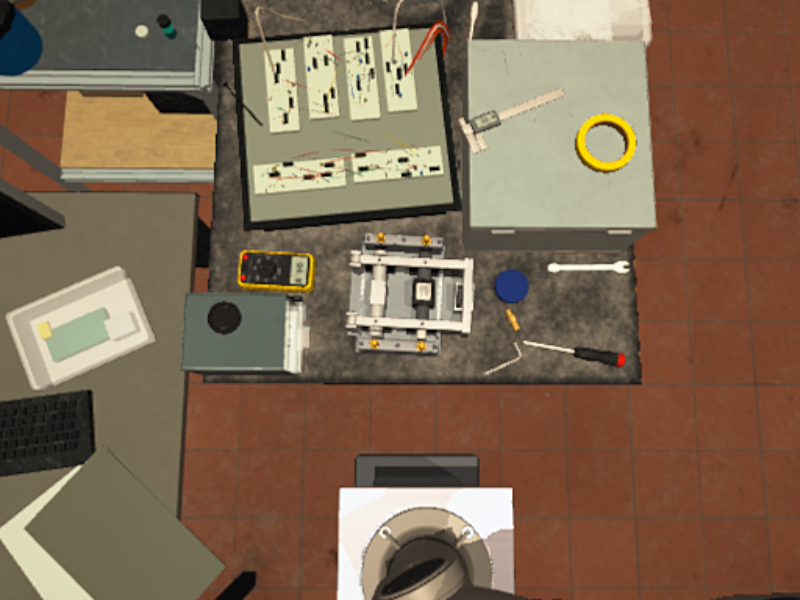

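View pics/side0.png

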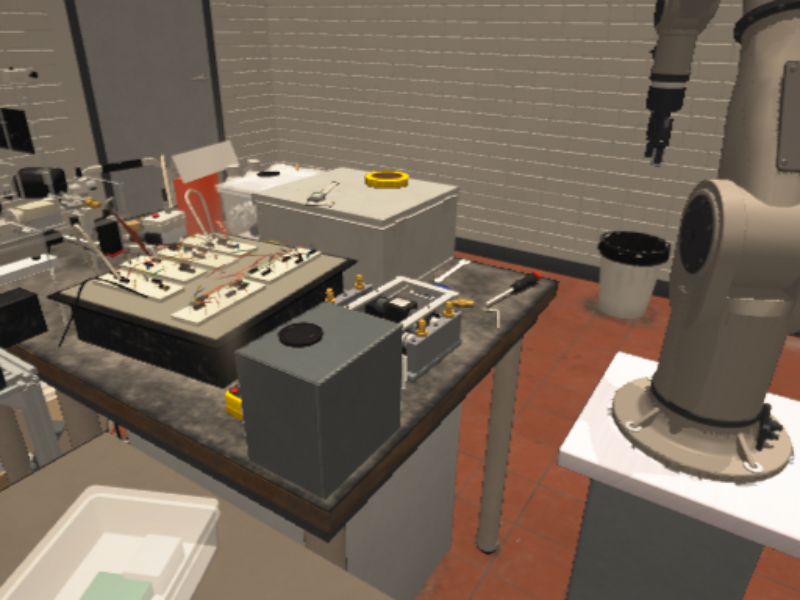

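Run:
```python
from h import *
z=np.load("top0.npz"); i,P=z["i"],z["P"]
save("crop",cv2.resize(i[140:250,215:410],(780,440),interpolation=cv2.INTER_CUBIC))
def comps(m,name,mn=5):
    n,l,s,c=cv2.connectedComponentsWithStats(m.astype(np.uint8))
    for k in range(1,n):
        if s[k,4]>=mn:
            p=P[l==k]; r=cv2.minAreaRect(p[:,:2].astype(np.float32)*1000)
            print(name,s[k,4],c[k].round(0),np.nanmean(p,0).round(4),"zmax",np.nanmax(p[:,2]).round(4),"rect",np.round(r[0],1),np.round(r[1],1),round(r[2],1))
X,Y,Z=P[...,0],P[...,1],P[...,2]
hsv=cv2.cvtColor(i,cv2.COLOR_RGB2HSV); H,S,V=[hsv[...,k].astype(int) for k in range(3)]
box=(X>.33)&(X<.62)&(Y>-.42)&(Y<.2)
comps(box&(Z>.075)&(Z<.11),"high",2)
comps(box&(H>10)&(H<30)&(S>120)&(V>90),"brass",3)
comps(box&(Z>.063)&(Z<.08),"cover/blocks",20)
comps(box&(Z>.045)&(Z<.0625),"housing/parts",8)
comps(box&(Z>.005)&(Z<.035)&(Y<-.12),"tools",5)
comps(box&(H>100)&(H<130)&(S>150)&(Y<-.05),"tin",20)
comps(box&((H<6)|(H>174))&(S>170)&(V>100),"red",3)
comps(box&(V>150)&(Z<.02)&(Y<-.1),"bright",3)
comps(box&(V<45)&(Y<-.25)&(Z>.004),"handle",3)
```

```text
high 359 [352. 153.] [ 0.5971 -0.2236  0.0928] zmax 0.11 rect [ 597.1 -224. ] [308.   22.3] 86.0
high 24 [244. 151.] [0.6025 0.0841 0.0853] zmax 0.0956 rect [603.1  84.6] [11.7 13.3] 22.5
high 23 [273. 153.] [0.599  0.0016 0.0868] zmax 0.0972 rect [600.4   2.8] [12.5 11.3] 1.6
high 28 [228. 164.] [0.5663 0.1294 0.0774] zmax 0.0809 rect [565.9 129.8] [26.9 14.3] 1.0
high 4 [250. 166.] [0.5621 0.0642 0.0756] zmax 0.0763 rect [561.8  64.7] [9.  3.7] 72.1
high 3 [260. 164.] [0.5671 0.037  0.0756] zmax 0.0762 rect [567.2  37.3] [1.5 6.4] 26.1
high 4 [272. 166.] [0.5614 0.0013 0.0769] zmax 0.0792 rect [562.1   1.3] [2.8 6.7] 88.7
high 2 [276. 166.] [ 0.5638 -0.0102  0.0762] zmax 0.0767 rect [563.8 -10.2] [3.9 0. ] -132.4
high 2 [258. 166.] [0.5607 0.0441 0.0758] zmax 0.0761 rect [560.7  44.1] [4. 0.] -134.3
high 2 [266. 168.] [0.5576 0.0184 0.077 ] zmax 0.0787 rect [557.6  18.4] [4.6 0. ] -143.0
high 2 [282. 170.] [ 0.5524 -0.0245  0.0755] zmax 0.0759 rect [552.4 -24.5] [3.9 0. ] 134.3
high 2 [300. 173.] [ 0.5422 -0.0786  0.0768] zmax 0.0775 rect [542.2 -78.6] [2.7 0. ] -96.6
high 2 [300. 
[... 5911 characters left out ...]
3] [61.  59.4] 39.4
red 37 [397. 230.] [ 0.3853 -0.3652  0.022 ] zmax 0.0292 rect [ 385.7 -364.7] [22.2 13.4] 5.0
bright 243 [377. 171.] [ 0.5671 -0.3206  0.0035] zmax 0.0111 rect [ 566.8 -318.4] [ 23.7 158.4] 1.9
bright 4 [406. 168.] [ 0.5741 -0.4084  0.0028] zmax 0.0062 rect [ 573.9 -408.8] [8.4 2.4] 1.6
bright 53 [328. 204.] [ 0.4616 -0.1659  0.0107] zmax 0.0182 rect [ 462.7 -165.7] [42.5 11.2] 29.4
bright 70 [324. 231.] [ 0.3829 -0.1527  0.0033] zmax 0.0113 rect [ 380.8 -150.2] [27.4 84.5] 44.7
bright 83 [351. 222.] [ 0.4109 -0.2336  0.0076] zmax 0.0176 rect [ 411.4 -233.6] [96.8  6.3] 80.3
handle 132 [382. 227.] [ 0.3929 -0.3215  0.0197] zmax 0.0274 rect [ 393.8 -318.7] [77.6 20.9] 80.0
```

View pics/crop.png

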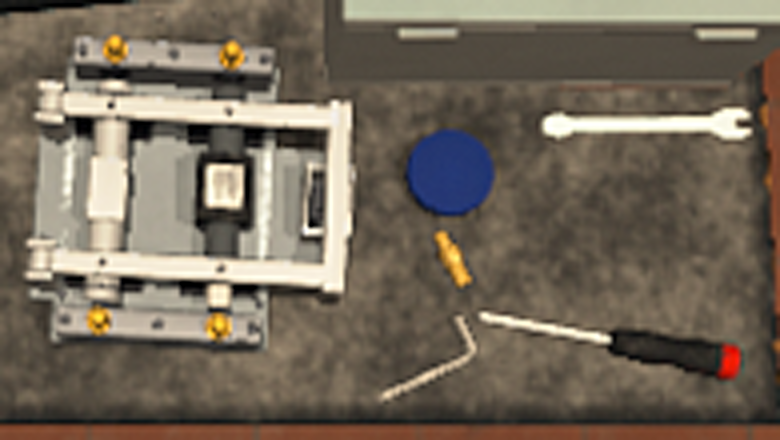

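```bash
cat >> h.py <<'E'
O=np.array([.504,.0473,0]); YAW=-.046
def rig(x,y,z): return O+R.from_euler("z",YAW).apply(np.array([x,y,z])/1000)
def to(p,ydeg=None):
    o=bot.get_obs(); M=R.from_quat(np.roll(o["tool_rot"],-1)).as_matrix()
    a=np.degrees(np.arctan2(M[1,1],M[0,1]))
    s=0 if ydeg is None else -((np.radians(ydeg-a)+np.pi/2)%np.pi-np.pi/2)
    print("shift cm",(M.T@(np.array(p)-o["eef_pos"])*100).round(2),"spin",round(s,3),"| now",o["eef_pos"].round(4),"yang",a.round(1),"t",round(o["t"],2),"f",o["contact_force"].round(1),"w",round(o["gripper_width"],3),"grip",round(o["grasp_force"],1),"q7",round(o["q"][6],2))
E
python3 -c "
from h import *
to([.3914,-.344,.10],-10)"
```

```text
shift cm [ 24.94 -21.67  13.07] spin -1.045 | now [ 0.2318 -0.6334  0.2304] yang -69.9 t 0.1 f [ 0.9  0.5 -0.1] w 1.002 grip 0.0 q7 -0.08
```

```bash
python3 -m jog '[[25,-21.7,0,-1.045],[25,-21.7,0,-1.045],[25,-21.7,0,-1.045],[25,-21.7,0,-1.045],[25,-21.7,0,-1.045],[25,-21.7,4,-1.045],[25,-21.7,8,-1.045],[25,-21.7,13,-1.045],[25,-21.7,13,-1.045],[25,-21.7,13,-1.045],[25,-21.7,13,-1.045],[25,-21.7,13,-1.045]]' -0.2 60
python3 -c "
from h import *
to([.3914,-.344,.004],-10)"
```

```text
t: 1.1
eef_pos: [0.3917, -0.3437, 0.1007]
tool_rot: [-0.001, 0.766, 0.643, -0.0]
contact_force: [-0.4, -1.8, 0.3]
gripper_width: 0.598
grasp_force: 0.0
shift cm [-0.04 -0.01  9.67] spin 0.0 | now [ 0.3917 -0.3437  0.1007] yang -10.0 t 1.1 f [-0.4 -1.8  0.3] w 0.598 grip 0.0 q7 0.27
```

```bash
python3 -m jog '[[0,0,4,0],[0,0,7,0],[0,0,9,0],[0,0,9.6,0],[0,0,9.6,0],[0,0,9.6,0]]' && python3 -m jog '[[0,0,0,0],[0,0,0,0],[0,0,0,0],[0,0,0,0],[0,0,0,0],[0,0,0,0]]' 1 60 && python3 -m jog '[[0,0,-3,0],[0,0,-6,0],[0,0,-10,0],[0,0,-10,0],[0,0,-10,0]]'
python3 - <<'E'
from h import *
i,P,c=cam("top"); X,Y,Z=np.moveaxis(P,-1,0)
save("grip",cv2.resize(i[150:260,290:430],(700,550),interpolation=cv2.INTER_CUBIC))
m=(Y>-.27)&(Y<-.15)&(Z>.05)&(Z<.16)&(X>.36)&(X<.48)
p=P[m]; o=np.argsort(p[:,1]); print(len(p),p[o][::max(1,len(p)//12)].round(4).tolist())
to(rig(0,-340,60),-2.64)
E
```

```text
t: 1.6
eef_pos: [0.3929, -0.3459, 0.0069]
tool_rot: [0.001, 0.767, 0.642, 0.0]
contact_force: [1.0, -0.4, -0.0]
gripper_width: 0.597
grasp_force: 0.0
t: 2.1
eef_pos: [0.3931, -0.3453, 0.0072]
tool_rot: [0.002, 0.766, 0.642, 0.0]
contact_force: [-1.7, 0.3, 8.3]
gripper_width: 0.266
grasp_force: 58.4
t: 2.52
eef_pos: [0.3938, -0.3456, 0.1084]
tool_rot: [0.003, 0.766, 0.642, 0.001]
contact_force: [-0.7, 0.6, -0.5]
gripper_width: 0.268
grasp_force: 59.8
64 [[0.4071, -0.2681, 0.1137], [0.4071, -0.2626, 0.1138], [0.4078, -0.2564, 0.1064], [0.4099, -0.2495, 0.112], [0.4095, -0.2432, 0.1154], [0.4155, -0.2363, 0.1108], [0.4126, -0.2304, 0.1121], [0.4159, -0.2234, 0.1072], [0.4156, -0.2174, 0.1095], [0.4157, -0.2095, 0.1083], [0.4207, -0.2033, 0.1123], [0.4181, -0.198, 0.1111], [0.4183, -0.1902, 0.1087]]
shift cm [6.84 8.51 4.66] spin -0.129 | now [ 0.3926 -0.3447  0.1066] yang -10.0 t 2.57 f [-0.2 -0.3 -1.4] w 0.269 grip 59.8 q7 0.27
```

View pics/grip.png

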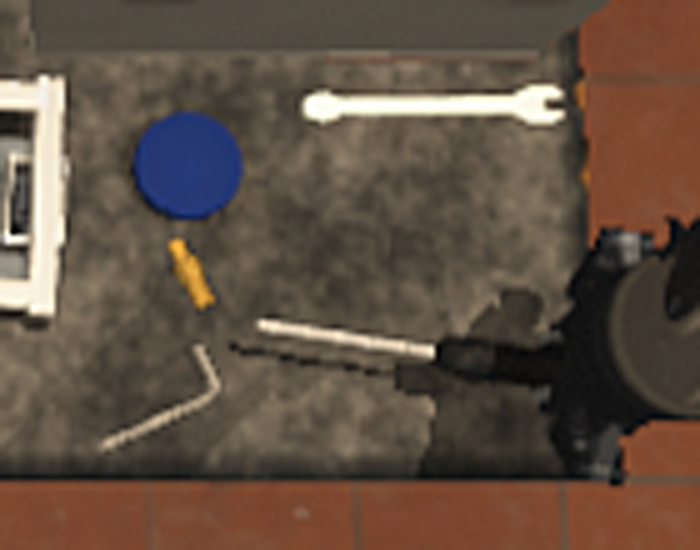

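```bash
python3 -m jog '[[4,4,1,-0.129],[8.8,8.5,2,-0.129],[8.8,8.5,5,-0.129],[8.8,8.5,6.7,-0.129],[8.8,8.5,6.7,-0.129],[8.8,8.5,6.7,-0.129],[8.8,8.5,6.7,-0.129]]'
python3 - <<'E'
from h import *
i,P,c=cam("top"); X,Y,Z=np.moveaxis(P,-1,0)
save("hole",cv2.resize(i[150:250,270:410],(770,550),interpolation=cv2.INTER_CUBIC))
m=(Y>-.24)&(Y<-.12)&(Z>.03)&(Z<.06)&(X>.45)&(X<.53)
p=P[m]; q=R.from_euler("z",-YAW).apply(p-O)*1000
for a in np.arange(-260,-130,15):
    s=q[(q[:,1]>=a)&(q[:,1]<a+15)]
    if len(s): print(a,len(s),np.median(s,0).round(1))
print("tip",q[:,1].max()); to(rig(0,-320,40),-2.64); o=bot.get_obs(); print(R.from_euler("z",-YAW).apply(o["eef_pos"]-O)*1000)
# rig refit via barbs + bar
hsv=cv2.cvtColor(i,cv2.COLOR_RGB2HSV)
b=P[(Z>.068)&(Z<.08)&(Y<-.06)&(Y>-.09)&(X>.4)&(X<.6)]; r=R.from_euler("z",-YAW).apply(b-O)*1000; print("bar",r.min(0),r.max(0))
E
```

```text
t: 3.15
eef_pos: [0.4898, -0.2732, 0.038]
tool_rot: [-0.001, 0.724, 0.69, -0.001]
contact_force: [0.5, -0.6, 0.4]
gripper_width: 0.267
grasp_force: 59.8
-260 16 [ 2.000e-01 -2.566e+02  4.490e+01]
-245 9 [   1.1 -236.    40.8]
-230 11 [ 1.000e-01 -2.206e+02  4.280e+01]
-215 10 [   0.5 -206.3   42.5]
-200 10 [  -0.4 -191.8   42.3]
-185 10 [  -1.1 -177.1   41.6]
-170 2 [  -1.4 -168.5   42.2]
tip -168.45102536842413
shift cm [ 0.14 -0.1  -0.12] spin -0.002 | now [ 0.4902 -0.2738  0.0388] yang -2.8 t 3.2 f [ 0.4 -0.4 -0.5] w 0.268 grip 59.8 q7 0.12
[   1.01952519 -321.40473676   38.8001504 ]
bar [ -67.87753254 -132.72434388   68.04950261] [  99.29015352 -105.06190892   79.71634642]
```

View pics/hole.png

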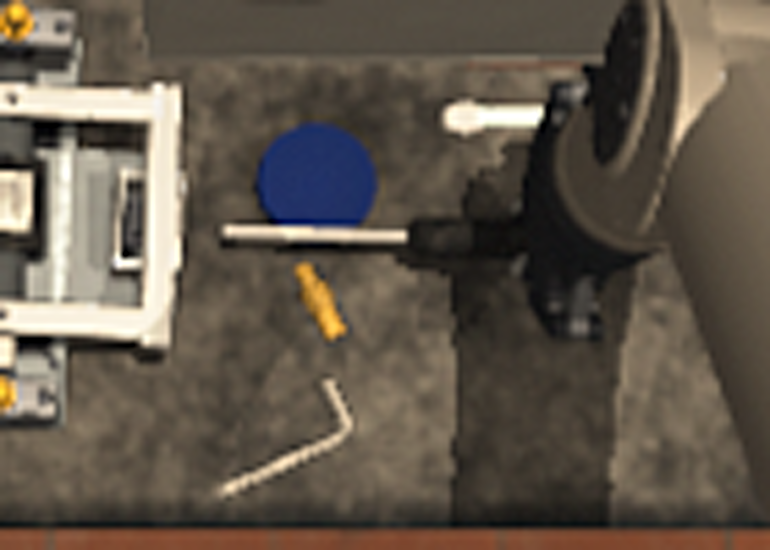

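```bash
python3 -m jog '[[2,0,0,0],[3.5,0,0,0],[4.2,0,0,0],[4.7,0,0,0],[5.1,0,0,0],[5.4,0,0,0],[5.4,0,0,0],[5.4,0,0,0]]'
python3 - <<'E'
from h import *
i,P,c=cam("side"); save("s1",i)
P=P[((P[...,0]-.5)**2<.01)&(P[...,2]>.13)&(P[...,2]<.3)&(P[...,1]<.3)&(P[...,1]>-.12)]; print(len(P), P.mean(0) if len(P) else 0)
to(rig(0,-267,39))
E
```

```text
t: 3.87
eef_pos: [0.4936, -0.22, 0.0385]
tool_rot: [0.001, 0.724, 0.69, -0.0]
contact_force: [-0.8, -5.8, 0.3]
gripper_width: 0.266
grasp_force: 59.9
1050 [0.48652249 0.09873611 0.15604908]
shift cm [ 0.04 -0.19 -0.06] spin 0 | now [ 0.4936 -0.2199  0.0384] yang -2.7 t 3.92 f [-0.6 -4.5 -1.7] w 0.265 grip 59.9 q7 0.02
```

```bash
python3 -m jog '[[0,0,0,0],[0,0,0,0],[0,0,0,0],[0,0,0,0],[-3,0,0,0],[-6,0,0,0],[-6,0,-3,0],[-6,0,-6,0],[-6,0,-6,0]]'
python3 - <<'E'
from h import *
i,P,c=cam("side"); save("s2",cv2.resize(i,(768,576)))
to([.3931,-.3453,.0072],-10)
E
```

```text
t: 4.67
eef_pos: [0.4941, -0.2793, 0.1029]
tool_rot: [0.003, 0.724, 0.69, 0.002]
contact_force: [1.0, -1.2, -0.7]
gripper_width: 0.268
grasp_force: 59.8
shift cm [-7.12 -9.74  9.32] spin 0.128 | now [ 0.4932 -0.2786  0.1009] yang -2.7 t 4.72 f [-0.7  0.  -1.8] w 0.264 grip 59.8 q7 0.17
```

View pics/s2.png

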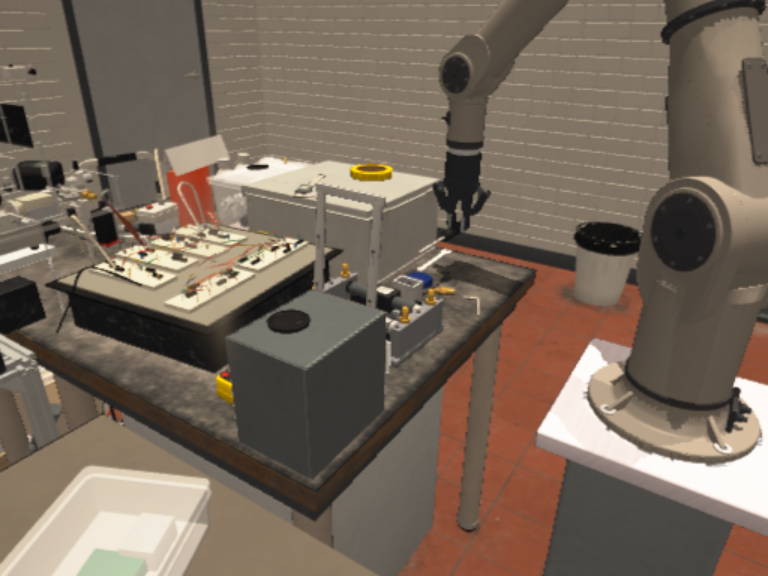

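```bash
python3 -m jog '[[-3.5,-5,0,0.128],[-7.1,-9.7,0,0.128],[-7.1,-9.7,2,0.128],[-7.1,-9.7,5,0.128],[-7.1,-9.7,7.5,0.128],[-7.1,-9.7,8.7,0.128],[-7.1,-9.7,9.2,0.128],[-7.1,-9.7,9.2,0.128],[-7.1,-9.7,9.2,0.128]]' && python3 -m jog '[[0,0,0,0],[0,0,0,0],[0,0,0,0],[0,0,-2,0],[0,0,-5,0],[0,0,-9,0],[0,0,-13,0],[0,0,-16,0],[0,0,-16,0]]' -0.4
python3 - <<'E'
from h import *
p=rig(5,-42,0); p[2]=.18; to(p,-92.64)
i,P,c=cam("top"); X,Y,Z=np.moveaxis(P,-1,0)
Q=R.from_euler("z",-YAW).apply((P-O).reshape(-1,3)).reshape(P.shape)*1000
x,y,z=np.moveaxis(Q,-1,0)
V=i.max(-1)
# sensor body top and spool block top
for n,m in(("body",(abs(y+42)<40)&(abs(x)<40)&(z>60)&(z<80)),("block",(abs(y-42)<25)&(abs(x)<40)&(z>57)&(z<72)),("pipeS",(abs(y+42)<20)&(abs(x)<85)&(z>50)&(z<64)),("pipeP",(abs(y-42)<20)&(abs(x)<85)&(z>57)&(z<64)),("tips",(y<-150)&(z>5)&(z<35)&(x<-60))):
    p=Q[m]; print(n,len(p),np.percentile(p,2,0).round(1),np.percentile(p,98,0).round(1),np.median(p,0).round(1))
E
```

```text
t: 5.47
eef_pos: [0.3886, -0.3434, 0.007]
tool_rot: [-0.003, 0.766, 0.643, -0.001]
contact_force: [-8.7, 2.8, 19.4]
gripper_width: 0.267
grasp_force: 61.9
t: 6.22
eef_pos: [0.3946, -0.3467, 0.1726]
tool_rot: [0.005, 0.766, 0.643, 0.001]
contact_force: [1.0, -0.2, -0.1]
gripper_width: 0.703
grasp_force: 0.0
shift cm [36.59  5.01 -0.87] spin 1.444 | now [ 0.3946 -0.3467  0.1726] yang -9.9 t 6.22 f [ 1.  -0.2 -0.1] w 0.703 grip 0.0 q7 0.31
body 258 [-21.3 -61.9  60.3] [ 34.1 -21.8  69.9] [  4.3 -41.9  64.4]
block 217 [-37.1  29.2  57.1] [38.1 55.3 65.5] [-1.8 42.4 60.7]
pipeS 388 [-75.1 -59.7  50.5] [ 76.9 -23.   63.8] [  1.6 -42.5  58.2]
pipeP 328 [-77.2  29.9  57.1] [73.1 54.8 63.4] [-4.7 42.1 59.9]
tips 756 [-512.1 -419.8    5.2] [ -78.9 -151.6   26. ] [-418.4 -184.4   13.5]
```

```bash
python3 -m jog '[[36.6,5,-1,1.444],[36.6,5,-1,1.444],[36.6,5,-1,1.444],[36.6,5,-1,1.444],[36.6,5,-1,1.444],[36.6,5,-1,1.444],[36.6,5,-1,1.444],[36.6,5,-1,1.444],[36.6,5,-1,1.444],[36.6,5,-1,1.444],[36.6,5,-1,1.444],[36.6,5,-1,1.444],[36.6,5,-1,1.444],[36.6,5,-1,1.444],[36.6,5,-1,1.444]]'
python3 -c "
from h import *
p=rig(5,-42,32); to(p,-92.64)"
```

```text
t: 7.52
eef_pos: [0.5027, 0.0073, 0.1751]
tool_rot: [0.0, 1.0, -0.022, -0.001]
contact_force: [-1.0, -0.3, -0.0]
gripper_width: 0.699
grasp_force: 0.0
shift cm [ 0.48  0.2  14.31] spin 0.002 | now [0.5027 0.0073 0.1751] yang -92.5 t 7.52 f [-1.  -0.3 -0. ] w 0.699 grip 0.0 q7 -1.84
```

```bash
python3 -m jog '[[0.4,0.2,4,0],[0.4,0.2,8,0],[0.4,0.2,11,0],[0.4,0.2,13,0],[0.4,0.2,14.2,0],[0.4,0.2,14.2,0],[0.4,0.2,14.2,0]]' && python3 -m jog '[[0,0,0,0],[0,0,0,0],[0,0,0,0],[0,0,0,0],[0,0,0,0],[0,0,0,0]]' 1 50 && python3 -c "
from h import *
to(rig(5,-42,32),-92.64)" && python3 -m jog '[[0,0,-1,0],[0,0,-2.5,0],[0,0,-5,0],[0,0,-8,0],[0,0,-11,0],[0,0,-11,0],[0,0,-11,0]]' && python3 -c "
from h import *
to([.485,-.30,.10],-2.6)"
```

```text
t: 8.1
eef_pos: [0.5066, 0.0047, 0.0336]
tool_rot: [-0.0, 1.0, -0.023, -0.001]
contact_force: [-0.2, -0.3, -0.4]
gripper_width: 0.698
grasp_force: 0.0
t: 8.6
eef_pos: [0.5083, 0.0062, 0.0357]
tool_rot: [-0.001, 1.0, -0.023, 0.001]
contact_force: [-2.6, 4.8, 7.4]
gripper_width: 0.483
grasp_force: 52.2
shift cm [-0.12  0.11  0.37] spin 0.0 | now [0.5083 0.0062 0.0357] yang -92.6 t 8.6 f [-2.6  4.8  7.4] w 0.483 grip 52.2 q7 -1.93
t: 9.18
eef_pos: [0.5086, 0.004, 0.1466]
tool_rot: [0.0, 1.0, -0.024, 0.002]
contact_force: [-0.2, -0.9, -1.7]
gripper_width: 0.48
grasp_force: 51.2
shift cm [-0.91 30.48  4.67] spin 1.568 | now [0.5086 0.004  0.1466] yang -92.8 t 9.18 f [-0.2 -0.9 -1.7] w 0.48 grip 51.2 q7 -1.86
```

```bash
python3 -m jog '[[-0.9,15,-2,-0.3],[-0.9,30.5,-2,-1.57],[-0.9,30.5,-2,-1.57],[-0.9,30.5,-2,-1.57],[-0.9,30.5,-2,-1.57],[-0.9,30.5,-2,-1.57],[-0.9,30.5,-2,-1.57],[-0.9,30.5,-2,-1.57],[-0.9,30.5,-2,-1.57],[-0.9,30.5,-2,-1.57],[-0.9,30.5,-2,-1.57],[-0.9,30.5,-2,-1.57],[-0.9,30.5,-2,-1.57],[-0.9,30.5,2,-1.57],[-0.9,30.5,5,-1.57],[-0.9,30.5,8,-1.57],[-0.9,30.5,8,-1.57]]'
python3 -c "
from h import *
to([.485,-.30,.006],-2.6)"
```

```text
t: 10.6
eef_pos: [0.4785, -0.2976, 0.0578]
tool_rot: [-0.006, 0.724, 0.69, -0.002]
contact_force: [-0.9, 0.8, -1.3]
gripper_width: 0.485
grasp_force: 51.2
shift cm [-0.24  0.72  5.17] spin -0.003 | now [ 0.4785 -0.2976  0.0578] yang -2.8 t 10.6 f [-0.9  0.8 -1.3] w 0.485 grip 51.2 q7 0.12
```

```bash
python3 -m jog '[[0,0,0,0],[0,0,0,0],[0,0,0,0]]'; python3 -c "
from h import *
to([.485,-.30,.0065],-2.6)"
```

```text
t: 10.85
eef_pos: [0.4851, -0.3001, 0.0661]
tool_rot: [0.001, 0.724, 0.69, 0.0]
contact_force: [0.3, -0.5, -1.5]
gripper_width: 0.486
grasp_force: 51.2
shift cm [ 0.01 -0.03  5.96] spin -0.003 | now [ 0.4851 -0.3001  0.0661] yang -2.8 t 10.85 f [ 0.3 -0.5 -1.5] w 0.486 grip 51.2 q7 0.12
```

```bash
python3 -m jog '[[0,0,2,0],[0,0,4,0],[0,0,5,0],[0,0,5.5,0],[0,0,5.7,0],[0,0,5.9,0],[0,0,6,0],[0,0,6,0],[0,0,6,0]]'; python3 -c "
from h import *
to([.485,-.30,.0065],-2.6)"
```

```text
t: 11.6
eef_pos: [0.4845, -0.2997, 0.0065]
tool_rot: [0.001, 0.724, 0.69, -0.0]
contact_force: [-3.6, 2.6, 10.7]
gripper_width: 0.486
grasp_force: 53.0
shift cm [-0.03  0.05  0.  ] spin -0.003 | now [ 0.4845 -0.2997  0.0065] yang -2.8 t 11.6 f [-3.6  2.6 10.7] w 0.486 grip 53.0 q7 0.07
```

```bash
python3 -m jog '[[0,0,0,0],[0,0,0,0],[0,0,0,0],[0,0,-2,0],[0,0,-5,0],[0,0,-9,0],[0,0,-13,0],[0,0,-17,0],[0,0,-17,0],[0,0,-17,0]]' -0.4; python3 -c "
from h import *
to(rig(0,42,175),-92.64)"
```

```text
t: 12.43
eef_pos: [0.4857, -0.3003, 0.1773]
tool_rot: [0.003, 0.724, 0.69, 0.001]
contact_force: [-0.2, -0.0, -1.0]
gripper_width: 0.704
grasp_force: 0.0
shift cm [39.01  0.14  0.11] spin 1.569 | now [ 0.4857 -0.3003  0.1773] yang -2.8 t 12.43 f [-0.2 -0.  -1. ] w 0.704 grip 0.0 q7 0.2
```

```bash
python3 -m jog '[[39,0.1,0,1.569],[39,0.1,0,1.569],[39,0.1,0,1.569],[39,0.1,0,1.569],[39,0.1,0,1.569],[39,0.1,0,1.569],[39,0.1,0,1.569],[39,0.1,0,1.569],[39,0.1,0,1.569],[39,0.1,0,1.569],[39,0.1,0,1.569],[39,0.1,0,1.569],[39,0.1,0,1.569],[39,0.1,0,1.569],[39,0.1,0,1.569],[39,0.1,0,1.569],[39,0.1,0,1.569]]'; python3 -c "
from h import *
to(rig(-1,42,33),-92.64)"
```

```text
t: 13.85
eef_pos: [0.5032, 0.0899, 0.1736]
tool_rot: [0.0, 1.0, -0.022, -0.001]
contact_force: [-0.2, -0.5, -0.6]
gripper_width: 0.701
grasp_force: 0.0
shift cm [ 0.19  0.05 14.06] spin 0.002 | now [0.5032 0.0899 0.1736] yang -92.6 t 13.85 f [-0.2 -0.5 -0.6] w 0.701 grip 0.0 q7 -2.04
```

```bash
python3 -m jog '[[0.1,0,4,0],[0.1,0,8,0],[0.1,0,11,0],[0.1,0,13,0],[0.1,0,14,0],[0.1,0,14,0],[0.1,0,14,0]]' && python3 -m jog '[[0,0,0,0],[0,0,0,0],[0,0,0,0],[0,0,0,0],[0,0,0,0],[0,0,0,0],[0,0,0,0]]' 1 60 && python3 -c "
from h import *
to(rig(-1,42,33),-92.64)" && python3 -m jog '[[0,0,-1,0],[0,0,-2.5,0],[0,0,-5,0],[0,0,-8,0],[0,0,-8,0],[0,0,-8,0],[0,0,-8,0]]' && python3 -c "
from h import *
to(rig(0,-42,117),-92.64)"
```

```text
t: 14.43
eef_pos: [0.5048, 0.0901, 0.0345]
tool_rot: [-0.0, 1.0, -0.023, -0.0]
contact_force: [-0.4, -0.7, 0.1]
gripper_width: 0.699
grasp_force: 0.0
t: 15.02
eef_pos: [0.5058, 0.0905, 0.0359]
tool_rot: [-0.0, 1.0, -0.023, 0.001]
contact_force: [-1.2, -0.1, 6.0]
gripper_width: 0.316
grasp_force: 59.1
shift cm [-0.08  0.12  0.29] spin -0.0 | now [0.5058 0.0905 0.0359] yang -92.7 t 15.02 f [-1.2 -0.1  6. ] w 0.316 grip 59.1 q7 -2.15
t: 15.6
eef_pos: [0.5041, 0.0897, 0.1144]
tool_rot: [0.0, 1.0, -0.023, -0.0]
contact_force: [-0.8, -0.7, -2.3]
gripper_width: 0.317
grasp_force: 59.8
shift cm [ 0.18  8.43 -0.26] spin -0.0 | now [0.5041 0.0897 0.1144] yang -92.7 t 15.6 f [-0.8 -0.7 -2.3] w 0.317 grip 59.8 q7 -2.08
```

```bash
python3 -m jog '[[0.1,3,0,0],[0.1,6,0,0],[0.1,8.4,0,0],[0.1,8.4,0,0],[0.1,8.4,0,0],[0.1,8.4,0,0]]' && python3 -c "
from h import *
to(rig(0,-42,36),-92.64)" && python3 -m jog '[[0,0,3,0],[0,0,5.5,0],[0,0,6.8,0],[0,0,7.2,0],[0,0,7.5,0],[0,0,7.8,0],[0,0,7.9,0],[0,0,7.9,0]]'; python3 -c "
from h import *
to(rig(0,-42,36),-92.64)"
```

```text
t: 16.1
eef_pos: [0.501, 0.0065, 0.1134]
tool_rot: [-0.0, 1.0, -0.023, -0.001]
contact_force: [-0.1, 0.2, -2.1]
gripper_width: 0.317
grasp_force: 59.9
shift cm [0.13 0.11 7.74] spin -0.0 | now [0.501  0.0065 0.1134] yang -92.6 t 16.1 f [-0.1  0.2 -2.1] w 0.317 grip 59.9 q7 -1.91
t: 16.77
eef_pos: [0.5024, 0.0065, 0.0361]
tool_rot: [-0.0, 1.0, -0.023, 0.001]
contact_force: [-0.7, 0.2, -1.7]
gripper_width: 0.316
grasp_force: 59.9
shift cm [-0.03  0.11  0.01] spin 0.0 | now [0.5024 0.0065 0.0361] yang -92.6 t 16.77 f [-0.7  0.2 -1.7] w 0.316 grip 59.9 q7 -1.97
```

```bash
python3 -m jog '[[0,0,0.1,0],[0,0,0.2,0],[0,0,0.2,0]]' && python3 -m jog '[[0,0,0,0],[0,0,0,0],[0,0,0,0],[0,0,-2,0],[0,0,-5,0],[0,0,-9,0],[0,0,-13,0],[0,0,-14,0],[0,0,-14,0],[0,0,-14,0]]' -0.4
python3 - <<'E'
from h import *
to([.4845,-.2997,.175],-2.8)
i,P,c=cam("side"); X,Y,Z=np.moveaxis(P,-1,0)
Q=R.from_euler("z",-YAW).apply((P-O).reshape(-1,3)).reshape(P.shape)*1000
x,y,z=np.moveaxis(Q,-1,0)
m=(abs(y+42)<20)&(abs(x)<85)&(z>45)&(z<70); p=Q[m]
for a in range(-80,80,20):
    s=p[(p[:,0]>=a)&(p[:,0]<a+20)]
    if len(s): print(a,len(s),np.percentile(s,95,0).round(1),np.median(s,0).round(1))
E
```

```text
t: 17.02
eef_pos: [0.5025, 0.0065, 0.0358]
tool_rot: [0.0, 1.0, -0.023, 0.001]
contact_force: [-7.6, 0.9, 20.4]
gripper_width: 0.32
grasp_force: 63.3
t: 17.85
eef_pos: [0.5019, 0.0059, 0.1735]
tool_rot: [0.0, 1.0, -0.023, 0.001]
contact_force: [-0.6, -0.3, -0.3]
gripper_width: 0.704
grasp_force: 0.0
shift cm [-0.32 30.61 -0.14] spin -1.568 | now [0.5019 0.0059 0.1735] yang -92.7 t 17.85 f [-0.6 -0.3 -0.3] w 0.704 grip 0.0 q7 -1.87
-80 47 [-60.6 -25.6  60.4] [-68.3 -32.1  57.3]
-60 39 [-41.6 -27.   60.6] [-48.7 -32.4  56.3]
-40 58 [-20.8 -25.1  60.9] [-27.3 -31.   57.2]
-20 56 [ -0.5 -25.1  61.9] [ -9.5 -28.9  60. ]
0 58 [ 19.1 -25.2  61.8] [ 10.2 -28.7  59.5]
20 39 [ 39.6 -26.   59.6] [ 31.8 -30.3  55.8]
40 11 [ 52.5 -31.2  61.1] [ 46.9 -38.6  58. ]
60 12 [ 77.5 -26.8  57.1] [ 73.4 -28.5  50.1]
```

```bash
python3 -m jog '[[-0.3,15,0,-0.3],[-0.3,30.6,0,-1.568],[-0.3,30.6,0,-1.568],[-0.3,30.6,0,-1.568],[-0.3,30.6,0,-1.568],[-0.3,30.6,0,-1.568],[-0.3,30.6,0,-1.568],[-0.3,30.6,0,-1.568],[-0.3,30.6,0,-1.568],[-0.3,30.6,0,-1.568],[-0.3,30.6,0,-1.568],[-0.3,30.6,0,-1.568],[-0.3,30.6,0,-1.568],[-0.3,30.6,3,-1.568],[-0.3,30.6,7,-1.568],[-0.3,30.6,10,-1.568],[-0.3,30.6,10,-1.568],[-0.3,30.6,10,-1.568],[-0.3,30.6,10,-1.568]]'; python3 -c "
from h import *
to([.4845,-.2997,.0065],-2.8)"
```

```text
t: 19.48
eef_pos: [0.4851, -0.2993, 0.0737]
tool_rot: [-0.0, 0.724, 0.69, 0.0]
contact_force: [0.7, -0.3, 1.0]
gripper_width: 0.701
grasp_force: 0.0
shift cm [-0.05 -0.06  6.72] spin 0.0 | now [ 0.4851 -0.2993  0.0737] yang -2.8 t 19.48 f [ 0.7 -0.3  1. ] w 0.701 grip 0.0 q7 0.11
```

```bash
python3 -m jog '[[0,0,3,0],[0,0,5,0],[0,0,6.2,0],[0,0,6.6,0],[0,0,6.6,0],[0,0,6.6,0]]' && python3 -m jog '[[0,0,0,0],[0,0,0,0],[0,0,0,0],[0,0,0,0],[0,0,0,0],[0,0,0,0]]' 1 50 && python3 -c "
from h import *
to([.4845,-.2997,.0065],-2.8)" && python3 -m jog '[[0,0,-2,0],[0,0,-6,0],[0,0,-10,0],[0,0,-13,0],[0,0,-13,0],[0,0,-13,0]]'; python3 -c "
from h import *
to(rig(5,42,145),-92.64)"
```

```text
t: 19.98
eef_pos: [0.4856, -0.2999, 0.0087]
tool_rot: [0.001, 0.724, 0.69, 0.0]
contact_force: [0.3, 0.4, 0.7]
gripper_width: 0.702
grasp_force: 0.0
t: 20.48
eef_pos: [0.4857, -0.3, 0.0088]
tool_rot: [0.001, 0.724, 0.69, 0.0]
contact_force: [-1.1, 0.6, 7.7]
gripper_width: 0.484
grasp_force: 51.8
shift cm [ 0.02 -0.12  0.23] spin -0.0 | now [ 0.4857 -0.3     0.0088] yang -2.8 t 20.48 f [-1.1  0.6  7.7] w 0.484 grip 51.8 q7 0.05
t: 20.98
eef_pos: [0.4857, -0.3002, 0.1396]
tool_rot: [0.002, 0.724, 0.689, 0.0]
contact_force: [0.4, 0.0, -2.0]
gripper_width: 0.479
grasp_force: 51.3
shift cm [39.    0.6  -0.63] spin 1.567 | now [ 0.4857 -0.3002  0.1396] yang -2.8 t 20.98 f [ 0.4  0.  -2. ] w 0.479 grip 51.3 q7 0.16
```

```bash
python3 -m jog '[[20,0.5,0,0.3],[39,0.6,0,1.567],[39,0.6,0,1.567],[39,0.6,0,1.567],[39,0.6,0,1.567],[39,0.6,0,1.567],[39,0.6,0,1.567],[39,0.6,0,1.567],[39,0.6,0,1.567],[39,0.6,0,1.567],[39,0.6,0,1.567],[39,0.6,0,1.567],[39,0.6,0,1.567],[39,0.6,0,1.567],[39,0.6,0,1.567],[39,0.6,0,1.567],[39,0.6,0,1.567],[39,0.6,0,1.567]]'
python3 - <<'E'
from h import *
to(rig(6,42,39),-92.64)
i,P,c=cam("side"); save("sens",cv2.resize(i[100:260,180:330],(600,640)[:2]))
Q=R.from_euler("z",-YAW).apply((P-O).reshape(-1,3)).reshape(P.shape)*1000
x,y,z=np.moveaxis(Q,-1,0)
m=(abs(y-42)<23)&(abs(x)<95)&(z>120)&(z<165); p=Q[m]
for a in range(-90,95,15):
    s=p[(p[:,0]>=a)&(p[:,0]<a+15)]
    if len(s)>3: print(a,len(s),np.percentile(s,95,0).round(1),np.percentile(s,5,0).round(1))
E
```

```text
t: 22.48
eef_pos: [0.5096, 0.0895, 0.1371]
tool_rot: [0.0, 1.0, -0.022, -0.0]
contact_force: [0.2, -0.4, -1.8]
gripper_width: 0.482
grasp_force: 51.1
shift cm [0.24 0.04 9.81] spin 0.002 | now [0.5096 0.0895 0.1371] yang -92.5 t 22.48 f [ 0.2 -0.4 -1.8] w 0.482 grip 51.1 q7 -2.04
-90 40 [-76.1  51.  153.4] [-84.7  36.6 140.5]
-75 54 [-61.7  55.1 156.9] [-73.4  40.2 138.6]
-60 52 [-46.   54.9 157.4] [-59.2  43.  139.4]
-45 48 [-30.6  55.2 157.6] [-43.8  42.3 138.6]
-30 116 [-16.4  63.5 163.7] [-27.6  28.4 131.8]
-15 43 [ -1.5  63.1 164.9] [-14.5  26.4 158.1]
0 21 [ 12.7  63.9 164.3] [  0.8  20.7 130.4]
15 18 [ 24.1  64.1 163.5] [ 15.9  26.1 132.3]
30 37 [ 43.7  56.5 158.9] [ 32.5  46.6 138.9]
45 41 [ 59.   56.2 158. ] [ 46.1  46.3 137.6]
60 44 [ 73.6  56.2 158.8] [ 61.   43.8 138.3]
```

```bash
python3 -m jog '[[0.3,0,3,0],[0.3,0,6,0],[0.3,0,8,0],[0.3,0,8.8,0],[0.3,0,9.2,0],[0.3,0,9.5,0],[0.3,0,9.7,0],[0.3,0,9.9,0],[0.3,0,9.9,0]]'; python3 -c "
from h import *
to(rig(6,42,39),-92.64)"
```

```text
t: 23.28
eef_pos: [0.5133, 0.0898, 0.0389]
tool_rot: [-0.0, 1.0, -0.023, 0.001]
contact_force: [0.4, 0.3, -1.2]
gripper_width: 0.481
grasp_force: 51.2
shift cm [-0.13  0.08 -0.01] spin 0.001 | now [0.5133 0.0898 0.0389] yang -92.6 t 23.28 f [ 0.4  0.3 -1.2] w 0.481 grip 51.2 q7 -2.1
```

```bash
python3 -m jog '[[-0.1,0,0.1,0],[-0.1,0,0.2,0],[-0.1,0,0.3,0],[-0.1,0,0.3,0]]' && python3 -m jog '[[0,0,0,0],[0,0,0,0],[0,0,0,0],[0,0,-2,0],[0,0,-5,0],[0,0,-9,0],[0,0,-13,0],[0,0,-17,0],[0,0,-20,0],[0,0,-20,0],[0,0,-20,0]]' -0.4
python3 - <<'E'
from h import *
for n in("side","top"):
    i,P,c=cam(n); save("fin_"+n,cv2.resize(i[90:290,150:400],(750,600)))
    Q=R.from_euler("z",-YAW).apply((P-O).reshape(-1,3)).reshape(P.shape)*1000
    x,y,z=np.moveaxis(Q,-1,0)
    for y0 in(42,-42):
        p=Q[(abs(y-y0)<23)&(abs(x)<86)&(z>45)&(z<75)]; print(n,y0,len(p))
        for a in(-85,-75,-45,-15,0,30,60,75):
            s=p[(p[:,0]>=a)&(p[:,0]<a+15)]
            if len(s)>3: print(a,len(s),np.percentile(s,97,0).round(1),np.median(s,0).round(1))
    b=Q[(abs(x)<70)&(y>85)&(z>200)&(z<290)&(y<240)]
    if len(b): print("bar",len(b),np.percentile(b,2,0).round(1),np.percentile(b,98,0).round(1))
to(rig(0,42,300),-2.64)
E
```

```text
t: 23.62
eef_pos: [0.5131, 0.0901, 0.038]
tool_rot: [-0.0, 1.0, -0.023, 0.002]
contact_force: [-6.9, -1.4, 22.8]
gripper_width: 0.481
grasp_force: 54.4
t: 24.53
eef_pos: [0.5127, 0.0899, 0.237]
tool_rot: [-0.0, 1.0, -0.023, 0.002]
contact_force: [0.4, -0.2, -1.1]
gripper_width: 0.701
grasp_force: 0.0
side 42 51
-85 10 [-71.1  54.   55.2] [-73.4  50.   51.6]
-75 30 [-61.4  52.8  57.6] [-66.7  45.2  51.5]
side -42 342
-85 22 [-70.1 -26.7  60.8] [-74.4 -34.2  58.1]
-75 36 [-60.9 -26.5  59.9] [-67.1 -31.3  55. ]
-45 36 [-30.8 -26.5  60.4] [-37.7 -30.1  55.4]
-15 43 [ -0.7 -24.8  62. ] [ -8.  -28.8  60.4]
0 45 [ 14.8 -24.7  62.2] [  7.6 -28.5  59.8]
30 27 [ 43.5 -27.8  61.1] [ 35.1 -31.5  56.3]
60 11 [ 74.6 -24.7  57.1] [ 71.3 -27.5  50.3]
75 13 [ 85.8 -24.3  61.2] [ 85.3 -31.9  53.2]
bar 706 [-67.3  85.6 203.1] [ 62.1 170.  285.2]
top 42 11
top -42 0
bar 535 [-63.7 134.7 201.8] [ 65.8 167.5 269.9]
shift cm [-0.51  0.04 -6.58] spin -1.57 | now [0.5109 0.0894 0.2342] yang -92.6 t 24.63 f [-0.7  0.  -0.4] w 0.7 grip 0.0 q7 -1.99
```

```bash
python3 -m jog '[[0,4,-2,0],[0,8,-5,-0.2],[0,30,-10,-1.57],[0,30,-10,-1.57],[0,30,-10,-1.57],[0,30,-10,-1.57],[0,30,-10,-1.57],[0,30,-10,-1.57],[0,30,-10,-1.57],[0,30,-10,-1.57],[0,30,-10,-1.57],[0,30,-10,-1.57],[0,30,-10,-1.57],[0,30,-10,-1.57],[0,30,-10,-1.57],[0,30,-10,-1.57]]' 1
python3 - <<'E'
from h import *
for n in("top",):
    i,P,c=cam(n); save("fin_"+n,cv2.resize(i[130:255,210:410],(800,500),interpolation=cv2.INTER_CUBIC))
    Q=R.from_euler("z",-YAW).apply((P-O).reshape(-1,3)).reshape(P.shape)*1000
    x,y,z=np.moveaxis(Q,-1,0)
    for y0 in(42,-42):
        p=Q[(abs(y-y0)<23)&(abs(x)<86)&(z>45)&(z<75)]; print(n,y0,len(p))
        for a in(-85,-75,-45,-15,0,30,60,75):
            s=p[(p[:,0]>=a)&(p[:,0]<a+15)]
            if len(s)>3: print(a,len(s),np.percentile(s,97,0).round(1),np.median(s,0).round(1))
    b=Q[(abs(x)<70)&(y>85)&(z>200)&(z<290)&(y<240)]
    if len(b): print("bar",len(b),np.percentile(b,2,0).round(1),np.percentile(b,98,0).round(1))
to(rig(0,200,340),-2.64)
E
```

```text
t: 25.97
eef_pos: [0.4973, -0.2099, 0.333]
tool_rot: [-0.002, 0.723, 0.691, -0.001]
contact_force: [-0.7, -0.9, -0.3]
gripper_width: -0.001
grasp_force: 0.0
top 42 618
-85 19 [-70.4  48.7  56.7] [-73.7  40.2  51.3]
-75 43 [-60.2  63.   58.4] [-65.   42.8  52.4]
-45 46 [-30.9  53.8  59.8] [-37.   41.8  54.5]
-15 77 [-0.4 60.6 68.7] [-7.7 43.  64.3]
0 76 [14.3 61.4 68.4] [ 7.7 41.3 65.1]
30 41 [44.6 52.1 62.6] [38.9 40.3 59.1]
60 51 [74.7 61.2 62.7] [66.1 41.6 56.9]
75 21 [81.2 54.6 61.7] [78.1 42.8 57.3]
top -42 546
-85 31 [-70.2 -31.   63.7] [-75.8 -40.2  58.6]
-75 50 [-61.2 -25.3  64.3] [-66.7 -42.3  57.3]
-45 46 [-31.5 -29.7  63. ] [-38.5 -41.1  57.5]
-15 52 [ -0.3 -28.1  65.3] [ -7.3 -42.3  61.3]
0 48 [ 14.4 -28.7  65. ] [  7.5 -41.7  61.3]
30 42 [ 44.4 -29.5  62.6] [ 37.3 -40.6  57.5]
60 53 [ 74.4 -23.9  63.4] [ 66.6 -42.3  57. ]
75 15 [ 79.6 -31.4  61.8] [ 77.  -41.7  58. ]
bar 524 [-63.5 135.7 203.3] [ 66.  167.8 269.6]
shift cm [45.72 -0.58 -0.62] spin -0.001 | now [ 0.4974 -0.2098  0.3333] yang -2.7 t 26.02 f [0.2 0.3 0.1] w 0.001 grip 0.0 q7 0.19
```

View pics/fin_top.png

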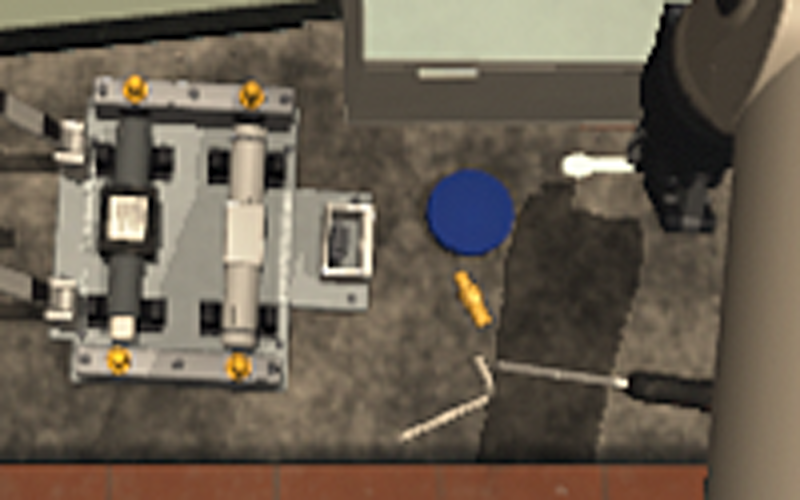

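```bash
python3 -m jog '[[10,0,-3,0],[20,-0.4,-4,0],[30,-0.4,-4,0],[40,-0.4,-4,0],[46.7,-0.5,-4,0],[46.7,-0.5,-4,0],[46.7,-0.5,-4,0],[46.7,-0.5,-4,0],[46.7,-0.5,-4,0],[46.7,-0.5,-4,0],[46.7,-0.5,-4,0],[46.7,-0.5,-4,0],[46.7,-0.5,-4,0],[46.7,-0.5,-4,0],[46.7,-0.5,-4,0],[46.7,-0.5,-4,0]]'
python3 - <<'E'
from h import *
o=bot.get_obs(); e=o["eef_pos"]; r=R.from_euler("z",-YAW).apply(e-O)*1000; print(r.round(1)); to(rig(0,205,240),-2.64)
for th in [1.95,1.8,1.7,1.6,1.5,1.4,1.3,1.2,1.1,1.0,.9,.8,.7,.6,.5,.4,.3,.2,.1,.05,0]:
    c,s=np.cos(th),np.sin(th)
    if th>1.55: y=85-215*c+4*s+11; z=68+215*s+4*c-20
    else:
        L=205 if th>.35 else 205+(0.35-th)/.35*8
        y=85-L*c+4*s+11; z=68+L*s+4*c
    print(th,round(y,1),round(z,1))
E
```

```text
t: 27.35
eef_pos: [0.5151, 0.2547, 0.3748]
tool_rot: [0.0, 0.724, 0.689, -0.001]
contact_force: [0.5, -0.2, -0.1]
gripper_width: -0.002
grasp_force: 0.0
[  1.6 207.7 374.8]
shift cm [-0.25 -0.15 13.48] spin -0.003 | now [0.5151 0.2547 0.3748] yang -2.8 t 27.35 f [ 0.5 -0.2 -0.1] w -0.002 grip 0.0 q7 -0.75
1.95 179.3 246.2
1.8 148.7 256.5
1.7 127.7 260.7
1.6 106.3 262.8
1.5 85.5 272.8
1.4 65.1 270.7
1.3 45.0 266.6
1.2 25.4 260.5
1.1 6.6 252.5
1.0 -11.4 242.7
0.9 -28.3 231.1
0.8 -44.0 217.8
0.7 -58.2 203.1
0.6 -70.9 187.1
0.5 -82.0 169.8
0.4 -91.3 151.5
0.3 -99.8 132.7
0.2 -107.5 113.3
0.1 -113.3 93.0
0.05 -115.4 82.6
0 -117.0 72.0
```

```bash
python3 -m jog '[[0,0,4,0],[0,0,8,0],[0,0,11,0],[0,0,13,0],[0,0,13,0],[0,0,13,0]]'
python3 -m jog '[[-1.5,0,0,0],[-2.8,0,0,0],[-4.3,0,-0.5,0],[-5.9,0,-1,0],[-8,0,-1.5,0],[-10.1,0,-1.8,0],[-12.2,0,-2.7,0],[-14.2,0,-2.5,0],[-16.2,0,-2.1,0],[-18.2,0,-1.5,0],[-18.2,0,-1.5,0],[-18.2,0,-1.5,0]]'
python3 - <<'E'
from h import *
o=bot.get_obs(); e=o["eef_pos"]; r=R.from_euler("z",-YAW).apply(e-O)*1000; print(r.round(1),o["contact_force"].round(1))
i,P,c=cam("side"); save("bar1",cv2.resize(i[60:260,150:400],(750,600)))
Q=R.from_euler("z",-YAW).apply((P-O).reshape(-1,3)).reshape(P.shape)*1000
x,y,z=np.moveaxis(Q,-1,0)
b=Q[(abs(x+57)<10)&(y>-30)&(z>90)&(z<300)&(y<180)]; t=np.arctan2(b[:,2]-68,85-b[:,1]); print(len(b),np.percentile(t,[10,50,90]))
E
```

```text
t: 27.85
eef_pos: [0.5147, 0.2552, 0.245]
tool_rot: [-0.0, 0.724, 0.69, -0.001]
contact_force: [0.2, -0.2, 0.8]
gripper_width: -0.002
grasp_force: 0.0
t: 28.85
eef_pos: [0.5069, 0.0736, 0.2618]
tool_rot: [0.001, 0.724, 0.689, 0.001]
contact_force: [-0.7, 1.2, 0.8]
gripper_width: 0.004
grasp_force: 0.4
[  1.7  26.4 261.8] [-0.7  1.2  0.8]
519 [1.21700681 1.24348462 1.30510808]
```

View pics/bar1.png

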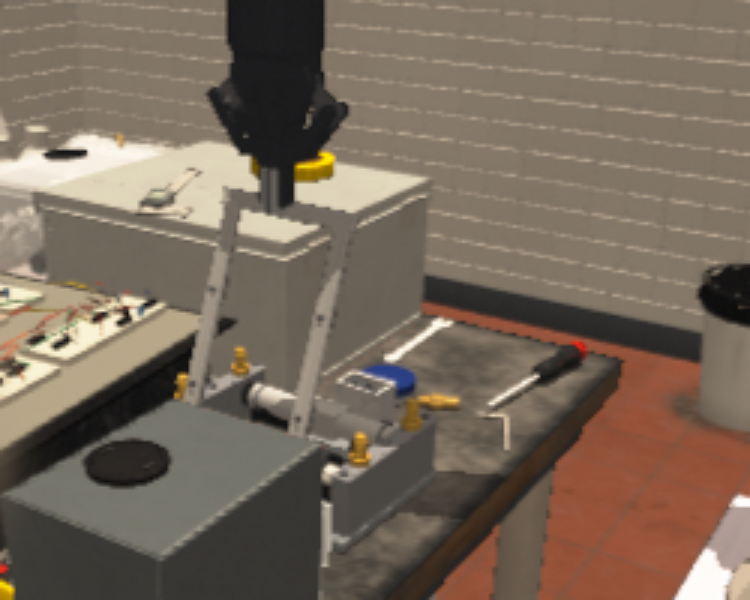

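```bash
python3 -m jog '[[-1.9,0,0.8,0],[-3.7,0,1.8,0],[-5.4,0,2.9,0],[-6.9,0,4.3,0],[-8.4,0,5.7,0],[-9.6,0,7.3,0],[-10.7,0,9.1,0],[-11.7,0,10.9,0],[-12.5,0,12.8,0],[-13.3,0,14.7,0],[-13.9,0,16,0],[-14.0,0,16.8,0],[-14.0,0,16.8,0],[-14.0,0,16.8,0]]'
python3 - <<'E'
from h import *
o=bot.get_obs(); e=o["eef_pos"]; r=R.from_euler("z",-YAW).apply(e-O)*1000; print(r.round(1),o["contact_force"].round(1))
E
```

```text
t: 30.07
eef_pos: [0.5002, -0.064, 0.0928]
tool_rot: [-0.0, 0.723, 0.691, 0.0]
contact_force: [-0.6, -0.1, 0.8]
gripper_width: -0.004
grasp_force: 0.5
[   1.4 -111.4   92.8] [-0.6 -0.1  0.8]
```

```bash
python3 -m jog '[[-0.3,0,0.5,0],[-0.5,0,1,0],[-0.6,0,1.4,0],[-0.6,0,1.7,0],[-0.6,0,1.9,0],[-0.6,0,2.05,0],[-0.6,0,2.15,0],[-0.6,0,2.25,0],[-0.6,0,2.25,0]]'
python3 - <<'E'
from h import *
o=bot.get_obs(); e=o["eef_pos"]; r=R.from_euler("z",-YAW).apply(e-O)*1000; print(r.round(1),o["contact_force"].round(1))
E
```

```text
t: 30.82
eef_pos: [0.4997, -0.0711, 0.0701]
tool_rot: [0.0, 0.723, 0.691, -0.0]
contact_force: [-1.9, 0.5, 8.1]
gripper_width: 0.005
grasp_force: 3.7
[   1.1 -118.4   70.1] [-1.9  0.5  8.1]
```

```bash
python3 -m jog '[[0,0,0.1,0],[0,0,0.2,0],[0,0,0.3,0],[0,0,0.3,0]]'; python3 -m jog '[[0,0,-1,0],[0,0,-3,0],[0,0,-6,0],[0,0,-10,0],[0,0,-14,0],[-5,0,-16,0],[-10,0,-16,0],[-15,0,-16,0],[-19,0,-16,0],[-19,0,-16,0],[-19,0,-16,0]]'
python3 - <<'E'
from h import *
i,P,c=cam("top")
save("end",cv2.resize(i[130:255,210:410],(800,500),interpolation=cv2.INTER_CUBIC))
Q=R.from_euler("z",-YAW).apply((P-O).reshape(-1,3)).reshape(P.shape)*1000
x,y,z=np.moveaxis(Q,-1,0)
b=Q[(abs(x)<60)&(y>-128)&(y<-116)&(z>50)]; print("bar z",np.percentile(b[:,2],[10,50,90]))
t=P[(P[...,0]>.37)&(P[...,0]<.43)&(P[...,1]>-.4)&(P[...,1]<-.18)&(P[...,2]>.008)]; print("sd",len(t),t.max(0),t.min(0))
to(rig(0,-300,200))
E
```

```text
t: 31.15
eef_pos: [0.4997, -0.0711, 0.0677]
tool_rot: [0.0, 0.723, 0.691, -0.0]
contact_force: [-4.1, 0.4, 15.0]
gripper_width: -0.002
grasp_force: 7.4
t: 32.07
eef_pos: [0.4886, -0.2684, 0.2265]
tool_rot: [0.001, 0.727, 0.687, -0.001]
contact_force: [0.5, -1.1, -0.5]
gripper_width: 0.001
grasp_force: 0.0
bar z [68.59276749 71.76027229 74.74092334]
sd 2367 [ 0.42998328 -0.18289055  0.68080222] [ 0.37001322 -0.3713868   0.00837574]
shift cm [1.21 0.02 2.64] spin 0 | now [ 0.4894 -0.2645  0.2264] yang -3.0 t 32.12 f [-0.1  0.3  0.5] w -0.002 grip 0.0 q7 0.23
```

View pics/end.png

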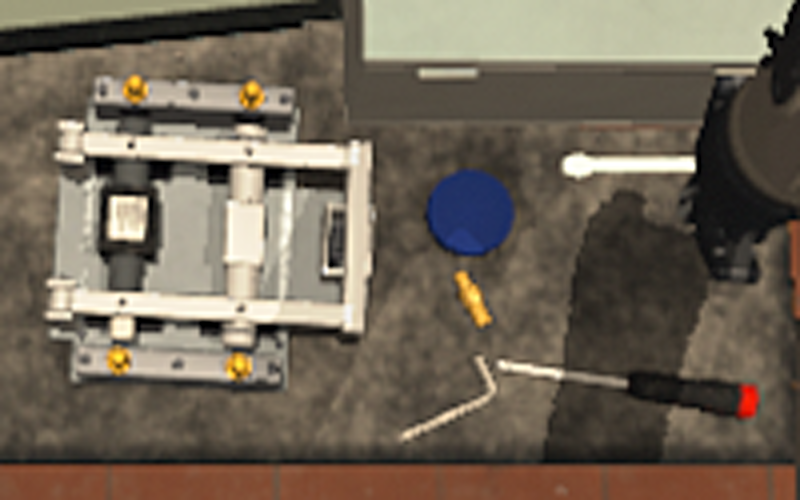

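The picture shows the cover shut, with its bar at px (357,235) and 72 mm high. The sensor is at px (130,220) and the spool at px (243,232), so they have changed places. The screwdriver lies flat, running from px (500,365) to (750,400).

```bash
python3 -c "
from station import bot
print(bot.hand_in())"
```

```text
the job is handed in; nothing more can be done
None
```

Job handed in at about 32 s of the 72 s allowed; the hand-in returned no verdict. The last top-camera picture shows the sensor and spool swapped, the cover down with its bar at the shut height, the screwdriver lying clear of the rig, and the small items I could see still in place.

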